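Turn the jug to the bowl, regrasp it and tip the walnuts out

ROBOT

A 7-joint arm with a two-finger parallel gripper is mounted at the origin on a cart in front of the work surface, level with it; the furniture and walls round the work are solid. World frame = base frame: x ahead of the robot, y to its left, z up, the work surface at z = 0. Lengths are in m, angles in rad, forces in N, time in s.
With the tool pointing down it reaches from about 0.35 to 0.9 m from the base axis. Payload 8.1 kg.
Tool frame: the origin (TCP) lies at the centre of the arm's flange, where the gripper is bolted on; the fingertips stand 178 mm ahead of it and the grasp point (between the pads) lies 159 mm ahead of it; z points along the fingers, y is the direction in which the jaws open and shut (so a half turn about z gives the same grasp; the last joint's range is limited). The gripper opens to 92 mm and grips with 3 to 60 N. Pads are 19 mm wide; open, the fingers measure 130 mm over their backs; the gripper's body (75 mm by 190 mm) begins 47 mm behind the grasp point.
Start: joints at [-1.309, 0.434, 0.025, 1.573, -0.012, 1.134, -0.075], TCP at [0.223, 0.584, 0.405] pointing down, gripper open.
Joint ranges: [-2.62, 2.62], [-0.44, 2.09], [-1.27, 1.32], [0.08, 2.57], [-1.32, 4.46], [0.12, 2], [-2.74, 2.74]. Speed limits (rad/s): [2.22, 2.22, 3.01, 3.01, 3.14, 3.14, 3.14].

INTERFACE

Orientations are given as a rotation vector (axis times angle).
In Python, from cell import arm, get_image, camera_model gives the robot as it stands. The module is installed in compiled form; this text tells all that it offers.
- The arm moves only by the shell command python3 -m pendant 'ROWS' [FORCE]. ROWS is JSON, a list that holds one entry, the list of rows, each a list of 7 numbers: the shift along the tool's x, y, z in mm, then the turn, a rotation vector about the tool's x, y, z in rad, then the closure, from -1 (fully open) to 1 (shut). In form: [[[x, y, z, rx, ry, rz, hand], ...]]. A call has 1 to 20 rows; each row is the pose to reach, as a shift and turn from the pose commanded when the call began, along the tool's axes at that moment; what a row does not reach only later rows make up. A row lasts 1/8 s, in which the tool goes at most 62.5 mm and 10.7 degrees, less where a joint would pass 70% of its speed; a pose out of reach is approached as far as the arm can. A call with a gripper value outside its range is refused whole. The fingers move at their own pace and stop on an object; FORCE is the grip in N (left out, the last holds). Time passes only in rows, so rows that repeat a pose let the fingers close. It gives the time, the measured TCP pose, the force and the opening at its end, in the units of the state.
- arm.observe(): the state, without advancing time (a new reading comes with each control period).
- get_image(name): name is "side" or "top"; returns the picture (480x640x3 uint8, red, green, blue); there is no depth.
- camera_model(name): a dict with "fx", "fy", "cx", "cy" (pixels), "position" and "orientation" of the camera in the world. Camera axes: x right, y down, z forward; pixel columns grow to the right and rows downward; lengths in m; the calibration is good to about 2 mm. A picture is of the moment at which its call begins. camera_model takes no time and is no camera call.
- arm.sign_off(): hands the job in, once; it reports no verdict.
The state is a dict: "clock": time; "joints": joint angles; "dq": joint speeds; "joint_efforts": joint torques, N m; "position": TCP position; "ee_rot": TCP orientation; "force": force on the tool from outside, world axes, zero at the start; "ft_torque": the same for the moment, N m; "width": opening from 0.0 (shut) to 1.0 (fully open).
Only numpy, scipy, OpenCV 4.12 (cv2) and the standard library are available. Lean on these libraries where they do the work, as an engineer would, in place of code of your own. Each camera call takes 0.05 s, during which the arm holds its last target.

TASK

The white jug holds three walnuts and its spout points the wrong way. Turn the jug on the worktop so that its spout faces the white bowl, set it down upright and let go; then take hold of it afresh, hold the spout close over the bowl and tip all three walnuts into it. Finally stand the empty jug upright on the worktop again beside the bowl and let go, leaving the bowl and everything else where they are.

Things in the scene. Friction and masses are not known exactly. Their poses are not given: they have to be found in the camera images.
- jug: White ceramic jug with 3 walnuts inside; 128 high, 178 long over spout and handle, 0.25 to 0.5 kg. Origin: centre of its underside; +x to the spout, handle at -x, z up. Body radius 43 at the foot, 52 at the rim (120 up), wall 4. Starts with the spout turned over 45 degrees away from the bowl, handle towards the robot. The walnuts roll out only at a tilt of 75 to 95 degrees towards the spout.
- jug_lip (a point): Outer end of the jug's spout, at x 77, y 0, z 126 in the jug's frame; axes as the jug's.
- jug_handle (a point): Grip point in the handle's upper outer corner: jug frame x -86, y 0, z 99, same axes. Strap 18 wide (along y), 12 thick, a loop from the body at z 106 out to x -101 and back at z 28. Pinch across its width, from above or slantwise from behind and above (-x, +z) at 45 degrees: tipping the jug by 90 degrees then swings the gripper from 45 degrees on one side of vertical to 45 on the other.
- bowl: White ceramic bowl, 144 across the rim, 60 high, standing left or right of the jug, its centre 190 to 360 from the jug's. Loose. Origin: centre of its underside, z up. (Wall cupboards hang 0.49 above the worktop from x = 0.6 back: keep the arm clear of them by working near the robot; the jug may be set down nearer the robot when it is turned.)
- walnut_a: Walnut, 34 across, inside the jug at the start. Origin at its middle.
- walnut_b: Walnut, 34 across, inside the jug at the start. Origin at its middle.
- walnut_c: Walnut, 34 across, inside the jug at the start. Origin at its middle.
- tomato_tin: Bystander: low food tin, 75 across, 58 high, on the other side of the jug from the bowl. Origin: centre of its underside.
- pepper_mill: Bystander: wooden mill, 58 across, 130 high, at the back left. Origin: centre of its underside.
- honey_jar: Bystander: glass jar with a dark lid, 64 across, 99 high, at the back. Origin: centre of its underside.
- lemon: Bystander: lemon, 71 long, 51 high, behind the jug. Origin: underside.
- garlic: Bystander: garlic bulb, 56 across and high, behind the jug to the right. Origin: underside.
- spice_jar: Bystander: jar with a green cap, 46 across, 106 high, at the back right. Origin: centre of its underside.
- mortar: Bystander: black stone mortar with its pestle, 136 across, 145 high, at the back, left of the middle; fixed. Origin: its underside.
There are look-alikes about, which are no part of the job. Leave any purple look-alike of the jug alone.

How it is judged:
On the way, in this order (a step that is already met when the one before it is completed fails the run):
1. the jug stands upright on the worktop with its spout facing the bowl (bowl centre within 50 mm of the spout's line), and the fingers have let go of it (y of bowl in the frame of jug between -0.05 and 0.05 m and x of bowl in the frame of jug above 0.1 m and angle between jug's own z axis and vertical below 0.1 rad and height (world z) of jug below 0.008 m and contact force between the fingers and jug below 0.2 N and linear speed of jug below 0.03 m/s), for 0.2 s.
2. the jug is tipped by more than 65 degrees with the end of its spout over the bowl (within 72 mm of its middle) and lower than 0.19 m above the worktop (angle between jug's own z axis and vertical above 1.13 rad and horizontal distance between jug_lip and bowl below 0.072 m and height (world z) of jug_lip below 0.19 m), for 0.1 s.
At the end, for the whole second after the job is handed in: All three walnuts lie in the bowl (within 65 mm of its middle, below 70 mm), the bowl stands upright, and the jug stands upright (within 6 degrees), at rest and released on the worktop, its centre more than 100 mm from the bowl's (horizontal distance between each of walnut_a, walnut_b, walnut_c and bowl below 0.065 m and height (world z) of each of walnut_a, walnut_b, walnut_c below 0.07 m and angle between each of bowl, jug's own z axis and vertical below 0.1 rad and height (world z) of bowl below 0.01 m and height (world z) of jug between -0.01 and 0.008 m and linear speed of jug below 0.03 m/s and horizontal distance between jug and bowl above 0.1 m); the robot touches nothing.
It fails at once if the bowl is shifted by more than 40 mm (distance of bowl from where it was at the start of the episode above 0.04 m).
It fails at once if the jug is dropped: loose in the air more than 25 mm above the worktop (height (world z) of jug above 0.025 m and contact force between anything else and jug below 0.02 N).
It fails at once if a bystander is shifted by more than 40 mm (distance of any of tomato_tin, pepper_mill, honey_jar, lemon, garlic, spice_jar, mortar from where it was at the start of the episode above 0.04 m).
It also fails if it takes over 70 s, if anything falls off the work surface, if the arm or the gripper's body presses on something with over 40 N, if the wrist force passes 120 N, or if a joint passes its speed limit or range.

## Working session

There is one attempt and no reset: what is moved stays moved. The work goes in short steps, Python scripts to look and compute and a shell command to move; the robot and the scene stay as the last step left them, time stands still between calls to the robot, and variables do not carry over. Pictures are saved under pics/ and viewed, and the job is handed in when it is done.

```bash
mkdir -p pics; ls
python3 - <<'E'
from cell import arm,get_image,camera_model
import cv2
for n in("side","top"):
    cv2.imwrite(f"pics/{n}0.png",get_image(n)[:,:,::-1]); print(n,camera_model(n))
print(arm.observe())
E
```

```text
pics
side {'fx': 537.2635045645113, 'fy': 537.2635045645113, 'cx': 314.0045145546916, 'cy': 240.8674707605548, 'position': array([0.38209548, 1.1867351 , 1.04836766]), 'orientation': array([-0.17437813,  2.76642057, -1.31624534])}
top {'fx': 555.1668864012563, 'fy': 555.1668864012563, 'cx': 320.07664872958884, 'cy': 240.17572513921607, 'position': array([0.28561122, 0.02181162, 1.51549329]), 'orientation': array([-2.13000996,  2.12393253, -0.17643239])}
{'clock': 0.1, 'joints': array([-1.30857157,  0.43515836,  0.02498592,  1.5739789 , -0.01157797,
        1.13395596, -0.07509011]), 'dq': array([-1.24579288e-04,  6.17245665e-04,  1.59098147e-03, -3.08889797e-03,
       -4.78968020e-04, -1.00683158e-03,  3.44619327e-05]), 'joint_efforts': array([ 2.48512122e-03, -6.69127750e+01,  9.87631828e-01, -3.15144181e+01,
       -6.06195861e-02,  3.74227739e-02,  9.39328265e-05]), 'position': array([0.22295988, 0.58367659, 0.4040308 ]), 'ee_rot': array([-5.69969153e-01, -3.08935632e+00,  2.12459425e-03]), 'force': array([-0.57681769, -1.06549537, -0.0370697 ]), 'ft_torque': array([-0.02758419,  0.01640042, -0.00582116]), 'width': 1.0021638251249716}
```

View pics/side0.png

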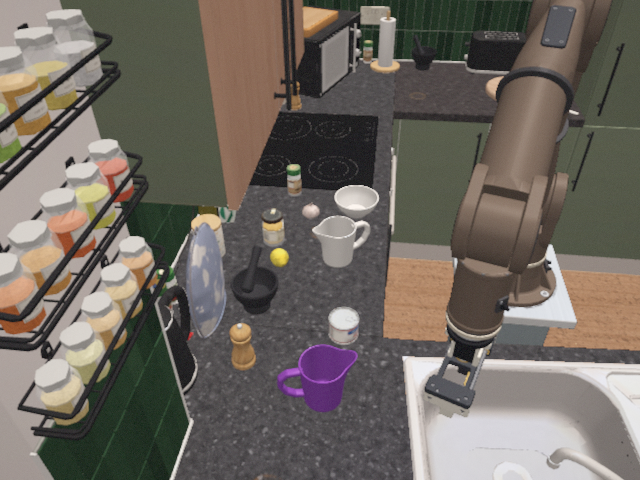

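View pics/top0.png

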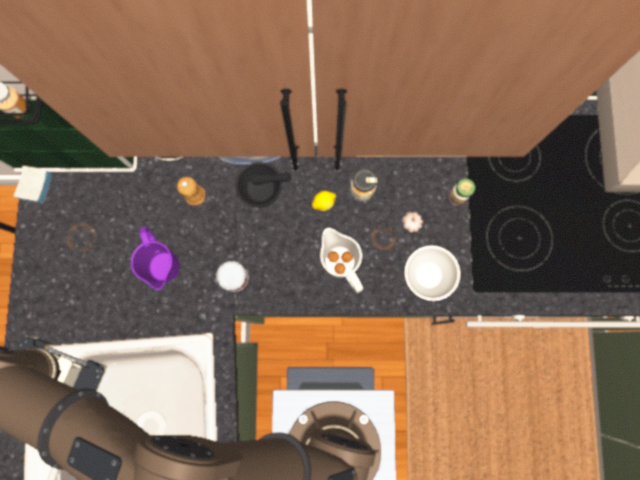

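Candidates for the jug: the white jug with walnuts at top (341,256), and the purple look-alike at (155,262). Other white things are the bowl at (432,272) and the tin at (232,276). The white one with three walnuts is the jug. I'll check it in a close crop.

```bash
cat > h.py <<'E'
from cell import arm,get_image,camera_model
import cv2, numpy as np
from scipy.spatial.transform import Rotation as R
def ray(n,u,v,z):
    c=camera_model(n); d=R.from_rotvec(c["orientation"]).apply([(u-c["cx"])/c["fx"],(v-c["cy"])/c["fy"],1]); p=c["position"]
    return p+d*(z-p[2])/d[2]
def proj(n,P):
    c=camera_model(n); q=R.from_rotvec(c["orientation"]).inv().apply(np.array(P)-c["position"])
    return np.array([c["cx"]+c["fx"]*q[0]/q[2],c["cy"]+c["fy"]*q[1]/q[2]])
E
python3 - <<'E'
from h import *
im=cv2.imread("pics/top0.png")
c=im[210:310,300:470]; cv2.imwrite("pics/crop0.png",cv2.resize(c,None,fx=4.5,fy=4.5,interpolation=cv2.INTER_CUBIC))
hsv=cv2.cvtColor(im,cv2.COLOR_BGR2HSV)
m=((hsv[...,1]<60)&(hsv[...,2]>130)).astype(np.uint8)
m[:210]=0;m[310:]=0;m[:,:200]=0;m[:,465:]=0
cs,_=cv2.findContours(m,cv2.RETR_EXTERNAL,cv2.CHAIN_APPROX_NONE)
for k in cs:
    if cv2.contourArea(k)<200: continue
    print(cv2.contourArea(k),cv2.boundingRect(k),cv2.minEnclosingCircle(k))
for nm,u,v,z in [("bowl",432,272.5,.06),("jugrim",341,256,.12),("lip",327,233,.126),("handle end",360,289,.1)]: print(nm,ray("top",u,v,z))
E
```

```text
718.0 (216, 261, 32, 31) ((231.4383544921875, 276.28765869140625), 16.141624450683594)
2463.5 (404, 245, 57, 57) ((431.81646728515625, 272.81646728515625), 28.903091430664062)
1771.5 (320, 227, 44, 66) ((343.0, 259.5), 36.28025817871094)
205.0 (403, 212, 20, 21) ((412.6022644042969, 221.88067626953125), 10.448664665222168)
bowl [ 0.45515399 -0.26063496  0.06      ]
jugrim [ 0.48965879 -0.01965002  0.12      ]
lip [0.54786764 0.01599587 0.126     ]
handle end [ 0.40775842 -0.06838925  0.1       ]
```

View pics/crop0.png

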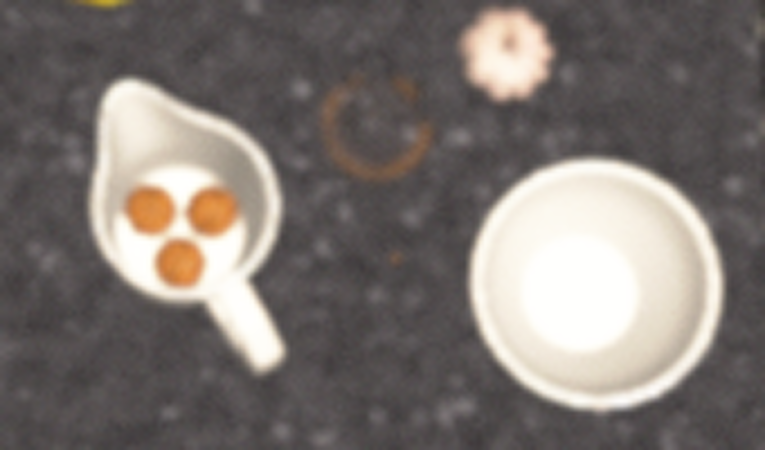

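The crop confirms the white jug with three walnuts: rim centre about (341,256), lip at (328,228), handle end at (358,292). The bowl is at (432,273). Next I'll work out the poses and cross-check them in the side view.

Run:
```python
from h import *
c=ray("top",341.3,255.8,.12); l=ray("top",327.8,228.2,.126); h=ray("top",358.2,291.8,.099)
print(c,l,h)
for a,b in((c,l),(h,c),(h,l)): d=b-a; print(np.hypot(*d[:2]),np.degrees(np.arctan2(d[1],d[0])))
for p in [(231.5,276.3,.058)]: print(ray("top",*p))
print("edge",ray("top",341,315,0))
# handle blob centreline: white mask below rim circle
im=cv2.imread("pics/top0.png");hsv=cv2.cvtColor(im,cv2.COLOR_BGR2HSV)
m=((hsv[...,1]<60)&(hsv[...,2]>130)); ys,xs=np.nonzero(m)
k=(np.hypot(xs-341.3,ys-255.8)>23)&(xs>345)&(xs<368)&(ys>270)&(ys<300)
xs,ys=xs[k],ys[k]; print(len(xs),xs.mean(),ys.mean())
P=np.array([ray("top",x,y,.1)[:2] for x,y in zip(xs,ys)]); mu=P.mean(0);u,s,vt=np.linalg.svd(P-mu); print(mu,vt[0],np.degrees(np.arctan2(*vt[0][::-1])),np.hypot(*(mu-c[:2])))
psi=np.radians(33)
for n in("side","top"):
  for q in([77,0,126],[-101,0,90],[0,0,0],[0,0,120]):
    q=np.array(q)/1e3; w=np.array([c[0]+q[0]*np.cos(psi),c[1]+q[0]*np.sin(psi),q[2]]); print(n,q,proj(n,w))
  print(n,'bowl',proj(n,[.455,-.2606,.06]))
```

```text
[ 0.49017356 -0.02041297  0.12      ] [0.56032926 0.01397288 0.126     ] [ 0.40069934 -0.06380651  0.099     ]
0.07812943867074122 26.111148478871428
0.09944161450388898 25.87263290308994
0.1775706740615521 25.97757728506704
[0.44391931 0.26752985 0.058     ]
edge [ 0.34587393 -0.02273626  0.        ]
183 355.41530054644807 283.3606557377049
[ 0.42213392 -0.05681444] [-0.82832994 -0.56024059] -145.92756232973005 0.0771651407811501
side [0.077 0.    0.126] [314.15042045 231.71439444]
side [-0.101  0.     0.09 ] [369.19882038 224.63334376]
side [0. 0. 0.] [338.23243624 257.88861162]
side [0.   0.   0.12] [338.7101555  225.89177036]
side bowl [356.57148958 196.54525214]
top [0.077 0.    0.126] [324.83464487 230.34160818]
top [-0.101  0.     0.09 ] [362.5056714  290.23685509]
top [0. 0. 0.] [339.99968074 262.12447984]
top [0.   0.   0.12] [341.3 255.8]
top bowl [431.9885195  272.55821033]
```

Run:
```python
import cv2
im=cv2.imread("pics/side0.png")
cv2.imwrite("pics/crop1.png",cv2.resize(im[180:280,290:400],None,fx=5,fy=5,interpolation=cv2.INTER_CUBIC))
```

```text
(no output)
```

View pics/crop1.png

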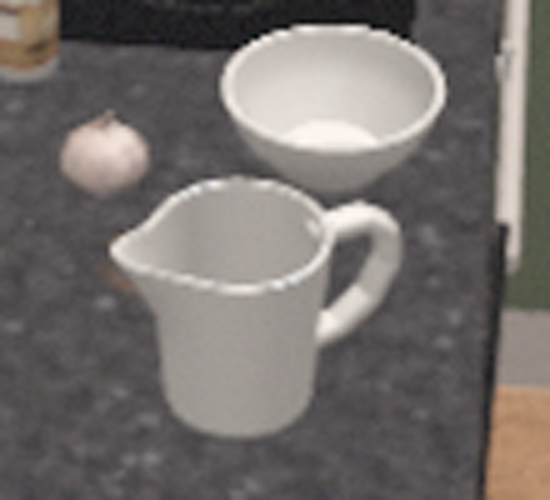

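Measured poses, all consistent with the stated sizes (overall length 178, lip at 78, side view agrees):
- Jug: centre (0.490, -0.020), spout yaw 26°.
- Bowl: (0.455, -0.261).

I'll go to a hover above the handle.

```bash
cat >> h.py <<'E'
def down(az):  # tool pointing down, y axis at azimuth az deg
    a=np.radians(az); y=np.array([np.cos(a),np.sin(a),0]); z=np.array([0,0,-1.]); return R.from_matrix(np.c_[np.cross(y,z),y,z])
def slant(jyaw,b):
    # jug yaw deg; tool y along jug +... y ; approach tilted b deg back (b=0 from above, 45 from behind/above); tips follow with jug
    a=np.radians(jyaw); x=np.array([np.cos(a),np.sin(a),0]); y=np.array([-np.sin(a),np.cos(a),0]); zz=np.array([0,0,1.])
    b=np.radians(b); z=np.sin(b)*x-np.cos(b)*zz; return R.from_matrix(np.c_[np.cross(y,z),y,z])
def rel(P,Rt,grasp=True):
    s=arm.observe(); R0=R.from_rotvec(s["ee_rot"]); P=np.array(P,float)
    T=P-Rt.apply([0,0,.159]) if grasp else P
    d=R0.inv().apply(T-s["position"])*1000; r=(R0.inv()*Rt).as_rotvec()
    print("TCP",T.round(3),"rel mm",d.round(1),"rot",r.round(3)); return d,r
def st():
    s=arm.observe(); R0=R.from_rotvec(s["ee_rot"]); m=R0.as_matrix()
    print("t",round(s["clock"],2),"p",s["position"].round(4),"grasp",(s["position"]+.159*m[:,2]).round(4),"yaz",round(float(np.degrees(np.arctan2(m[1,1],m[0,1]))),1),"z",m[:,2].round(3),"q",s["joints"].round(2),"F",s["force"].round(1),"w",round(s["width"],3))
E
python3 - <<'E'
from h import *
st()
rel([.4135,-.0578,.24],slant(26,0))
E
```

```text
t 0.1 p [0.223  0.5837 0.404 ] grasp [0.2229 0.5835 0.245 ] yaz 69.1 z [-0.    -0.001 -1.   ] q [-1.31  0.44  0.02  1.57 -0.01  1.13 -0.08] F [-0.6 -1.1 -0. ] w 1.002
TCP [ 0.414 -0.058  0.399] rel mm [-406.9 -531.2    5.8] rot [-0.001 -0.    -0.819]
```

```bash
python3 -m pendant '[[[-407,-531,6,0,0,-0.82,-1],[-407,-531,6,0,0,-0.82,-1],[-407,-531,6,0,0,-0.82,-1],[-407,-531,6,0,0,-0.82,-1],[-407,-531,6,0,0,-0.82,-1],[-407,-531,6,0,0,-0.82,-1],[-407,-531,6,0,0,-0.82,-1],[-407,-531,6,0,0,-0.82,-1],[-407,-531,6,0,0,-0.82,-1],[-407,-531,6,0,0,-0.82,-1],[-407,-531,6,0,0,-0.82,-1],[-407,-531,6,0,0,-0.82,-1],[-407,-531,6,0,0,-0.82,-1],[-407,-531,6,0,0,-0.82,-1],[-407,-531,6,0,0,-0.82,-1],[-407,-531,6,0,0,-0.82,-1]]]'
python3 - <<'E'
from h import *
st()
rel([.4135,-.0578,.24],slant(26,0))
E
```

```text
clock: 2.1
position: [0.4137, -0.0568, 0.3987]
ee_rot: [-0.711, 3.06, 0.0]
force: [0.6, -0.7, 0.5]
width: 1.0
t 2.1 p [ 0.4137 -0.0568  0.3987] grasp [ 0.4137 -0.0568  0.2397] yaz 116.1 z [ 0.  0. -1.] q [-0.32  0.09  0.36  2.07 -0.04  0.98  2.09] F [ 0.6 -0.7  0.5] w 1.0
TCP [ 0.414 -0.058  0.399] rel mm [ 0.6 -0.8 -0.3] rot [0.    0.    0.003]
```

```bash
python3 -m pendant '[[[1,-1,40,0,0,0,-1],[1,-1,80,0,0,0,-1],[1,-1,110,0,0,0,-0.5],[1,-1,130,0,0,0,-0.3],[1,-1,142,0,0,0,-0.3],[1,-1,142,0,0,0,-0.3]]]'
python3 - <<'E'
from h import *
st()
cv2.imwrite("pics/top1.png",get_image("top")[:,:,::-1]);im=get_image("side")[:,:,::-1]; cv2.imwrite("pics/side1.png",im)
cv2.imwrite("pics/side1c.png",cv2.resize(im[160:280,270:430],None,fx=4.5,fy=4.5))
E
```

```text
clock: 2.85
position: [0.4132, -0.0586, 0.2564]
ee_rot: [0.709, -3.059, -0.0]
force: [0.3, -0.5, 0.2]
width: 0.66
t 2.85 p [ 0.4132 -0.0586  0.2564] grasp [ 0.413  -0.0587  0.0974] yaz 116.1 z [-0.001 -0.    -1.   ] q [-0.25  0.32  0.33  2.25 -0.18  0.6   2.24] F [ 0.3 -0.5  0.2] w 0.66
```

View pics/side1c.png

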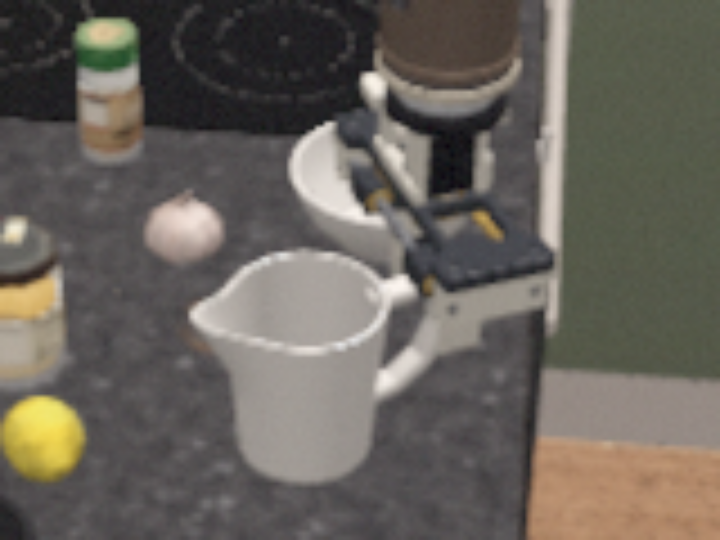

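View pics/top1.png

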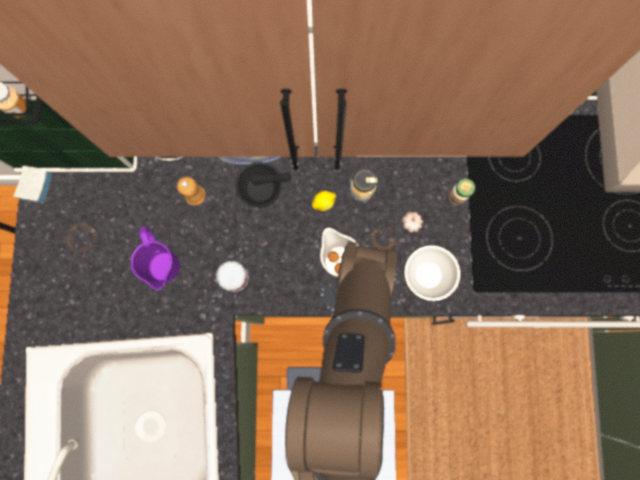

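The side crop shows the fingers straddling the handle's upper outer corner, at about crop (430,300), and the jug hasn't moved. Now I'll close with a firm grip.

```bash
python3 -m pendant '[[[0,0,0,0,0,0,0.2],[0,0,0,0,0,0,0.6],[0,0,0,0,0,0,1],[0,0,0,0,0,0,1],[0,0,0,0,0,0,1],[0,0,0,0,0,0,1]]]' 55
python3 - <<'E'
from h import *
st()
E
```

```text
clock: 3.7
position: [0.4133, -0.0587, 0.2568]
ee_rot: [-0.709, 3.061, 0.0]
force: [-1.0, 0.1, 2.4]
width: 0.196
t 3.7 p [ 0.4133 -0.0587  0.2568] grasp [ 0.4133 -0.0587  0.0978] yaz 116.1 z [ 0.  0. -1.] q [-0.25  0.32  0.33  2.25 -0.18  0.6   2.24] F [-1.   0.1  2.4] w 0.196
```

```bash
python3 -m pendant '[[[0,0,-5,0,0,0,1],[0,0,-10,0,0,0,1],[0,0,-15,0,0,0,1],[0,0,-15,0,0,0,1]]]'
python3 - <<'E'
from h import *
st()
im=get_image("side")[:,:,::-1]
cv2.imwrite("pics/side2c.png",cv2.resize(im[160:280,270:430],None,fx=4.5,fy=4.5))
s=arm.observe();R0=R.from_rotvec(s["ee_rot"]);p0=s["position"]
g0=np.array([.4133,-.0587])
c0=g0+.086*np.array([np.cos(np.radians(26.1)),np.sin(np.radians(26.1))]); c1=np.array([.452,.006]); print(c0)
for i in range(1,21):
    f=i/20; f=f*f*(3-2*f); psi=np.radians(26.1-116.1*f); c=c0+(c1-c0)*f; g=c-.086*np.array([np.cos(psi),np.sin(psi)])
    d=R0.inv().apply(np.r_[g-g0,0])*1000; print([round(d[0]),round(d[1]),0,0,0,round(np.radians(116.1*f),2),1],end=",")
E
```

```text
clock: 4.2
position: [0.4134, -0.0587, 0.2721]
ee_rot: [-0.709, 3.06, -0.0]
force: [0.4, 0.2, -4.0]
width: 0.193
t 4.2 p [ 0.4134 -0.0587  0.2721] grasp [ 0.4135 -0.0587  0.1131] yaz 116.1 z [ 0.001  0.    -1.   ] q [-0.26  0.29  0.34  2.23 -0.16  0.64  2.22] F [ 0.4  0.2 -4. ] w 0.193
[ 0.49053037 -0.02086523]
[0, 2, 0, 0, 0, np.float64(0.01), 1],[1, 6, 0, 0, 0, np.float64(0.06), 1],[1, 13, 0, 0, 0, np.float64(0.12), 1],[0, 22, 0, 0, 0, np.float64(0.21), 1],[-1, 33, 0, 0, 0, np.float64(0.32), 1],[-3, 45, 0, 0, 0, np.float64(0.44), 1],[-7, 58, 0, 0, 0, np.float64(0.57), 1],[-13, 71, 0, 0, 0, np.float64(0.71), 1],[-20, 83, 0, 0, 0, np.float64(0.86), 1],[-29, 94, 0, 0, 0, np.float64(1.01), 1],[-39, 103, 0, 0, 0, np.float64(1.16), 1],[-49, 110, 0, 0, 0, np.float64(1.31), 1],[-60, 115, 0, 0, 0, np.float64(1.46), 1],[-70, 118, 0, 0, 0, np.float64(1.59), 1],[-79, 120, 0, 0, 0, np.float64(1.71), 1],[-86, 120, 0, 0, 0, np.float64(1.82), 1],[-93, 120, 0, 0, 0, np.float64(1.9), 1],[-97, 119, 0, 0, 0, np.float64(1.97), 1],[-100, 119, 0, 0, 0, np.float64(2.01), 1],[-101, 118, 0, 0, 0, np.float64(2.03), 1],
```

View pics/side2c.png

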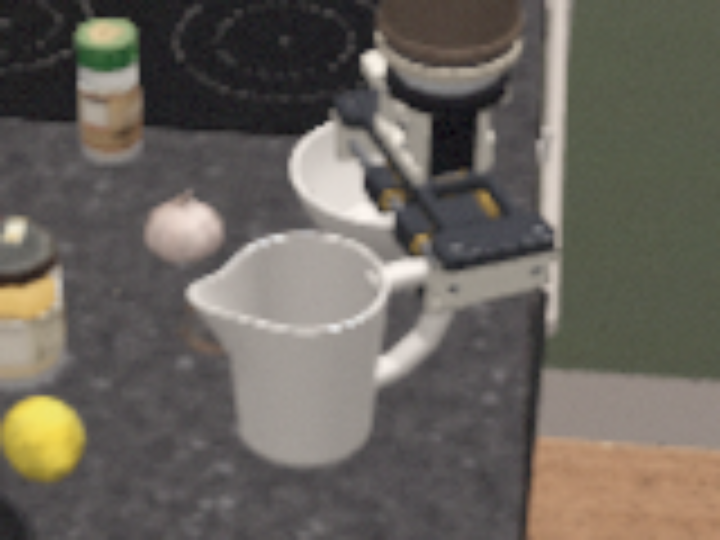

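The jug is lifted level, about 4 N, with no slip visible (lip at crop (190,292), body vertical). Now the turn.

```bash
python3 -m pendant '[[[0,2,0,0,0,0.01,1],[1,6,0,0,0,0.06,1],[1,13,0,0,0,0.12,1],[0,22,0,0,0,0.21,1],[-1,33,0,0,0,0.32,1],[-3,45,0,0,0,0.44,1],[-7,58,0,0,0,0.57,1],[-13,71,0,0,0,0.71,1],[-20,83,0,0,0,0.86,1],[-29,94,0,0,0,1.01,1],[-39,103,0,0,0,1.16,1],[-49,110,0,0,0,1.31,1],[-60,115,0,0,0,1.46,1],[-70,118,0,0,0,1.59,1],[-79,120,0,0,0,1.71,1],[-86,120,0,0,0,1.82,1],[-93,120,0,0,0,1.9,1],[-97,119,0,0,0,1.97,1],[-100,119,0,0,0,2.01,1],[-101,118,0,0,0,2.03,1]]]'
python3 - <<'E'
from h import *
st()
rel([.452,.092,.1131],slant(-90,0))
im=get_image("side")[:,:,::-1]
cv2.imwrite("pics/side3c.png",cv2.resize(im[150:290,260:430],None,fx=4,fy=4))
cv2.imwrite("pics/top3.png",get_image("top")[:,:,::-1])
E
```

```text
clock: 6.75
position: [0.4521, 0.0919, 0.2716]
ee_rot: [-2.226, -2.216, 0.0]
force: [-1.1, -0.6, -4.5]
width: 0.192
t 6.75 p [0.4521 0.0919 0.2716] grasp [0.4521 0.0919 0.1126] yaz -0.3 z [-0.  0. -1.] q [-0.93  0.44  0.83  2.16 -0.49  0.73  0.21] F [-1.1 -0.6 -4.5] w 0.192
TCP [0.452 0.092 0.272] rel mm [ 0.1 -0.1 -0.5] rot [-0.    -0.    -0.004]
```

View pics/side3c.png

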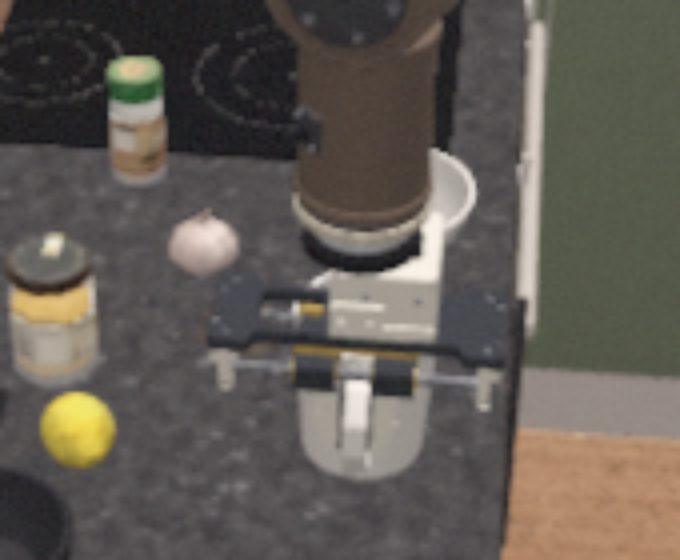

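View pics/top3.png

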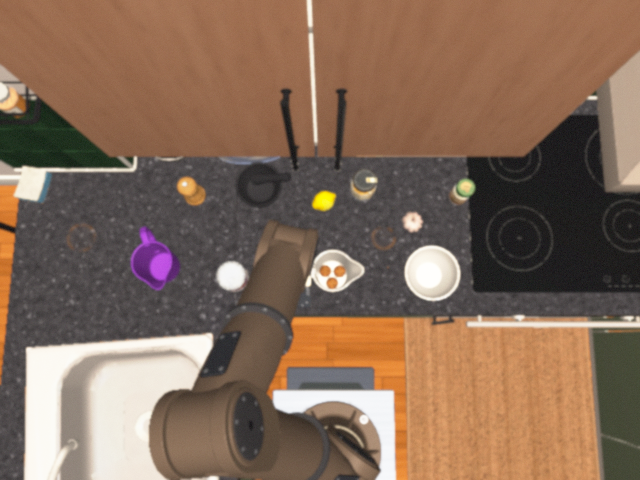

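The top view shows the jug turned: centre at (332,271), lip at (363,271), pointing at the bowl (432,273). I'll set it down and open.

```bash
python3 -m pendant '[[[0,0,4,0,0,0,1],[0,0,8,0,0,0,1],[0,0,12,0,0,0,1],[0,0,14.5,0,0,0,1],[0,0,14.5,0,0,0,1],[0,0,14.5,0,0,0,1]]]'
python3 -m pendant '[[[0,0,0,0,0,0,0.4],[0,0,0,0,0,0,0.1],[0,0,0,0,0,0,-0.2],[0,0,0,0,0,0,-0.2],[0,0,0,0,0,0,-0.2]]]'
python3 - <<'E'
from h import *
st()
E
```

```text
clock: 7.6
position: [0.4521, 0.0915, 0.2572]
ee_rot: [2.226, 2.217, -0.0]
force: [-0.5, -0.8, -2.6]
width: 0.189
clock: 8.22
position: [0.4521, 0.0917, 0.2573]
ee_rot: [2.226, 2.217, 0.0]
force: [0.8, -0.3, -0.1]
width: 0.599
t 8.22 p [0.4521 0.0917 0.2573] grasp [0.4522 0.0917 0.0983] yaz -0.2 z [ 0.  0. -1.] q [-0.91  0.46  0.8   2.17 -0.52  0.7   0.24] F [ 0.8 -0.3 -0.1] w 0.599
```

```bash
python3 -m pendant '[[[0,0,-20,0,0,0,-0.2],[0,0,-50,0,0,0,-0.2],[0,0,-90,0,0,0,-0.2],[0,0,-120,0,0,0,-0.2],[0,0,-120,0,0,0,-0.2]]]'
python3 - <<'E'
from h import *
st()
im=get_image("top")[:,:,::-1]; cv2.imwrite("pics/top4c.png",cv2.resize(im[210:330,270:470],None,fx=4,fy=4,interpolation=cv2.INTER_CUBIC))
rel([.454,-.205,.255],slant(-90,-50))
rel([.454,-.205,.255],slant(-90,0))
E
```

```text
clock: 8.85
position: [0.4528, 0.0917, 0.3789]
ee_rot: [2.225, 2.217, 0.006]
force: [-0.8, -0.5, 0.3]
width: 0.603
t 8.85 p [0.4528 0.0917 0.3789] grasp [0.4533 0.092  0.2199] yaz -0.2 z [ 0.003  0.002 -1.   ] q [-1.11  0.27  0.99  2.04 -0.27  0.97  0.02] F [-0.8 -0.5  0.3] w 0.603
TCP [ 0.454 -0.327  0.357] rel mm [-418.6    3.1   19.9] rot [ 0.003  0.871 -0.003]
TCP [ 0.454 -0.205  0.414] rel mm [-296.8    2.8  -36.7] rot [ 0.001 -0.001 -0.003]
```

View pics/top4c.png

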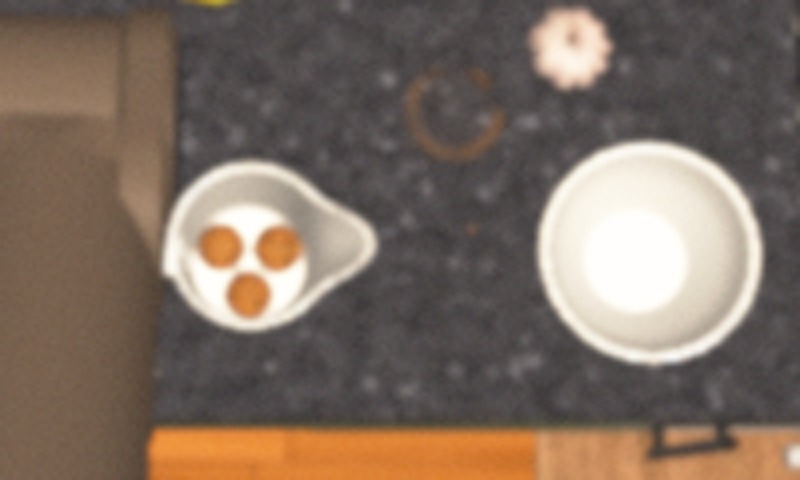

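The jug stands released with its spout on the bowl's line: lip at crop (377,243), bowl centre at (650,252). Before gripping, I'll test the end-of-pour pose with the empty gripper, to see whether the arm can reach it.

```bash
python3 -m pendant '[[[-60,0,-20,0,0,0,-0.2],[-120,0,-20,0,0.1,0,-0.2],[-180,0,-20,0,0.2,0,-0.2],[-230,1,-10,0,0.3,0,-0.2],[-280,1,-5,0,0.42,0,-0.2],[-320,2,0,0,0.54,0,-0.2],[-360,2,10,0,0.66,0,-0.2],[-400,3,15,0,0.78,0,-0.2],[-418,3,20,0,0.87,0,-0.2],[-418,3,20,0,0.87,0,-0.2],[-418,3,20,0,0.87,0,-0.2]]]'
python3 - <<'E'
from h import *
st()
rel([.454,-.205,.255],slant(-90,-50))
E
```

```text
clock: 10.28
position: [0.4535, -0.3257, 0.3565]
ee_rot: [-1.708, -1.701, -0.793]
force: [-0.5, 0.1, 0.8]
width: 0.6
t 10.28 p [ 0.4535 -0.3257  0.3565] grasp [ 0.4539 -0.2042  0.254 ] yaz -0.2 z [ 0.003  0.764 -0.645] q [ 0.26  0.69  0.75  1.67 -0.83  1.83  1.24] F [-0.5  0.1  0.8] w 0.6
TCP [ 0.454 -0.327  0.357] rel mm [-0.2  0.5 -1.3] rot [ 0.003  0.003 -0.003]
```

The end-of-pour pose is reachable. Next is the slant pre-grasp behind the handle, at 50° back.

Run:
```python
from h import *
s=arm.observe();R0=R.from_rotvec(s["ee_rot"]);p0=s["position"]
n=14
pre=np.array([.452,.092,.099])-.08*slant(-90,50).as_matrix()[:,2]; print(pre)
for i in range(1,n+1):
    f=i/n; b=-50+100*f; y=-.204+(pre[1]+.204)*f; z=.255 if f<.75 else .255+(pre[2]-.255)*(f-.75)/.25
    Rt=slant(-90,b); T=np.array([.452,y,z])-Rt.apply([0,0,.159]); d=R0.inv().apply(T-p0)*1000; r=(R0.inv()*Rt).as_rotvec()
    print([int(v) for v in d.round()]+[float(v) for v in r.round(2)]+[-.2],end=",")
```

```text
[0.452      0.15328356 0.15042301]
[37, -2, 20, 0.0, -0.12, -0.0, -0.2],[73, -2, 43, 0.0, -0.25, -0.0, -0.2],[108, -2, 69, 0.0, -0.37, -0.0, -0.2],[142, -2, 97, 0.0, -0.5, -0.0, -0.2],[176, -2, 127, 0.0, -0.62, -0.0, -0.2],[207, -3, 159, 0.0, -0.74, -0.0, -0.2],[238, -3, 192, 0.0, -0.87, -0.0, -0.2],[266, -3, 228, 0.0, -0.99, -0.0, -0.2],[292, -3, 265, 0.0, -1.12, -0.0, -0.2],[316, -3, 302, 0.0, -1.24, -0.0, -0.2],[326, -3, 351, 0.0, -1.37, -0.0, -0.2],[323, -4, 409, -0.0, -1.49, -0.0, -0.2],[317, -4, 468, -0.0, -1.62, -0.0, -0.2],[308, -4, 526, -0.0, -1.74, -0.0, -0.2],
```

```bash
python3 -m pendant '[[[37,-2,20,0,-0.12,0,-0.2],[73,-2,43,0,-0.25,0,-0.2],[108,-2,69,0,-0.37,0,-0.2],[142,-2,97,0,-0.5,0,-0.2],[176,-2,127,0,-0.62,0,-0.2],[207,-3,159,0,-0.74,0,-0.2],[238,-3,192,0,-0.87,0,-0.2],[266,-3,228,0,-0.99,0,-0.2],[292,-3,265,0,-1.12,0,-0.2],[316,-3,302,0,-1.24,0,-0.2],[326,-3,351,0,-1.37,0,-0.2],[323,-4,409,0,-1.49,0,-0.2],[317,-4,468,0,-1.62,0,-0.2],[308,-4,526,0,-1.74,0,-0.2],[308,-4,526,0,-1.74,0,-0.2],[308,-4,526,0,-1.74,0,-0.2]]]'
python3 - <<'E'
from h import *
st()
rel([.452,.1533,.1504],slant(-90,50))
rel([.452,.092,.099],slant(-90,50))
im=get_image("side")[:,:,::-1]; cv2.imwrite("pics/side5.png",im)
im=get_image("top")[:,:,::-1]; cv2.imwrite("pics/top5.png",im)
E
```

```text
clock: 12.28
position: [0.4513, 0.2744, 0.2542]
ee_rot: [1.707, 1.702, -0.792]
force: [-0.0, -0.0, 0.4]
width: 0.602
t 12.28 p [0.4513 0.2744 0.2542] grasp [0.4511 0.153  0.1516] yaz -0.1 z [-0.001 -0.764 -0.645] q [-1.43  0.9   0.98  1.84  0.03  1.19 -0.51] F [-0.  -0.   0.4] w 0.602
TCP [0.452 0.275 0.253] rel mm [1.6 0.7 0.5] rot [-0.001 -0.003 -0.002]
TCP [0.452 0.214 0.201] rel mm [ 1.4  0.8 80.5] rot [-0.001 -0.003 -0.002]
```

View pics/side5.png

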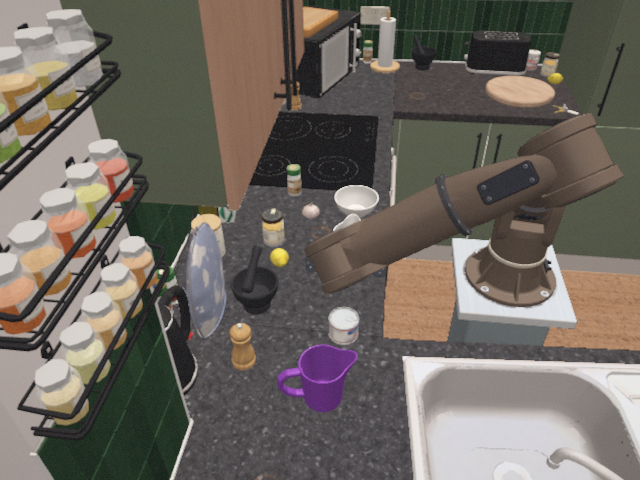

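View pics/top5.png

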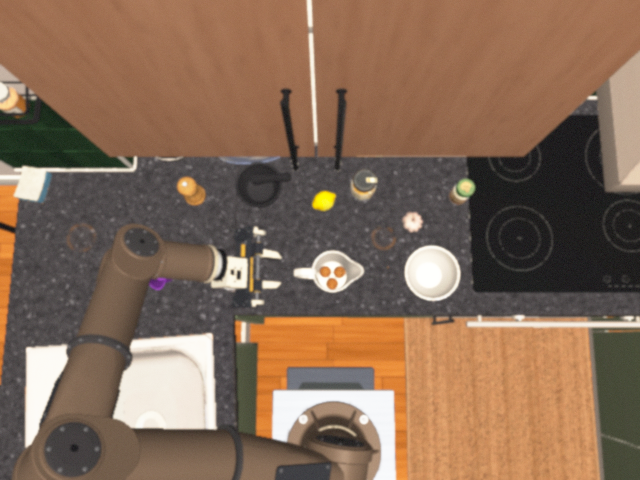

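The gripper sits behind and above the handle (top: handle end (295,273), gripper (250,272)), well clear of the tin. I'll refine the jug's measured pose before gripping.

Run:
```python
from h import *
im=cv2.imread("pics/top5.png");cv2.imwrite("pics/top5c.png",cv2.resize(im[235:310,280:380],None,fx=8,fy=8,interpolation=cv2.INTER_CUBIC))
hsv=cv2.cvtColor(im,cv2.COLOR_BGR2HSV)
m=((hsv[...,1]<70)&(hsv[...,2]>125)); ys,xs=np.nonzero(m)
k=(xs>291)&(xs<308)&(ys>255)&(ys<290); print("handle px",xs[k].min(),xs[k].mean(),ys[k].mean())
h=ray("top",xs[k].min(),ys[k].mean(),.099); print("end",h, "mid",ray("top",xs[k].mean(),ys[k].mean(),.104))
k2=(xs>308)&(xs<372)&(ys>240)&(ys<300); print("jug",xs[k2].max(),ys[k2].min(),ys[k2].max())
print("lip",ray("top",364,271.5,.126),"c",ray("top",332.5,271.5,.12))
```

```text
handle px 293 300.65432098765433 272.51234567901236
end [0.44964275 0.10295366 0.099     ] mid [0.44911523 0.0830951  0.104     ]
jug 364 250 292
lip [ 0.44954434 -0.07717622  0.126     ] c [0.45004412 0.00193811 0.12      ]
```

View pics/top5c.png

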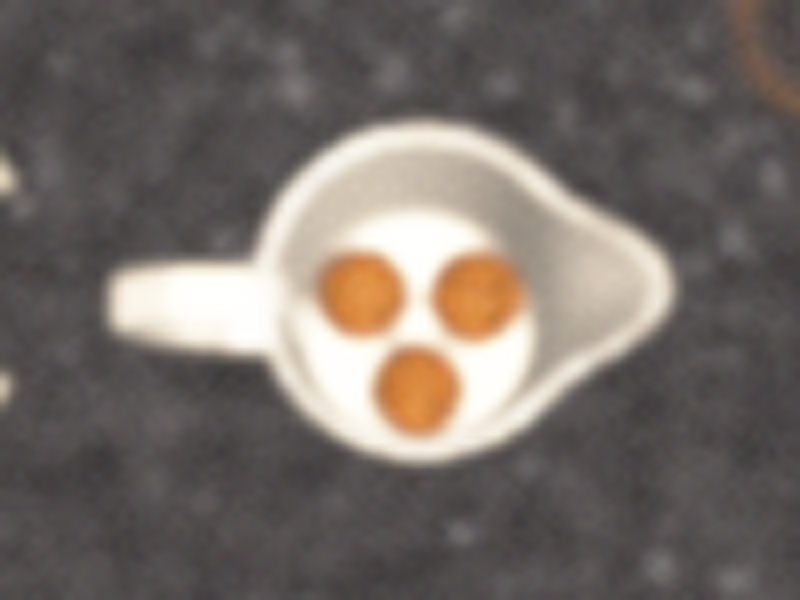

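Run:
```python
from h import *
rel([.450,.0885,.099],slant(-90,50))
```

```text
TCP [0.45  0.21  0.201] rel mm [ 0.6 -1.6 83.3] rot [-0.003 -0.006 -0.005]
```

```bash
python3 -m pendant '[[[0,-1,30,0,0,0,-0.2],[0,-2,55,0,-0.005,0,-0.2],[0,-2,73,0,-0.005,0,-0.2],[0,-2,83,0,-0.005,0,-0.2],[0,-2,83,0,-0.005,0,-0.2],[0,-2,83,0,-0.005,0,0.3],[0,-2,83,0,-0.005,0,0.7],[0,-2,83,0,-0.005,0,1],[0,-2,83,0,-0.005,0,1],[0,-2,83,0,-0.005,0,1],[0,-2,83,0,-0.005,0,1]]]' 60
python3 - <<'E'
from h import *
st()
im=get_image("side")[:,:,::-1]; cv2.imwrite("pics/side6c.png",cv2.resize(im[180:360,270:470],None,fx=3.5,fy=3.5))
im=get_image("top")[:,:,::-1]; cv2.imwrite("pics/top6c.png",cv2.resize(im[220:320,230:380],None,fx=5,fy=5))
E
```

```text
clock: 13.75
position: [0.4498, 0.211, 0.2]
ee_rot: [1.704, 1.698, -0.797]
force: [1.2, 1.1, 1.2]
width: 0.184
t 13.75 p [0.4498 0.211  0.2   ] grasp [0.4493 0.089  0.0981] yaz -0.2 z [-0.003 -0.767 -0.641] q [-1.36  0.95  0.95  1.97  0.03  0.99 -0.51] F [1.2 1.1 1.2] w 0.184
```

View pics/top6c.png

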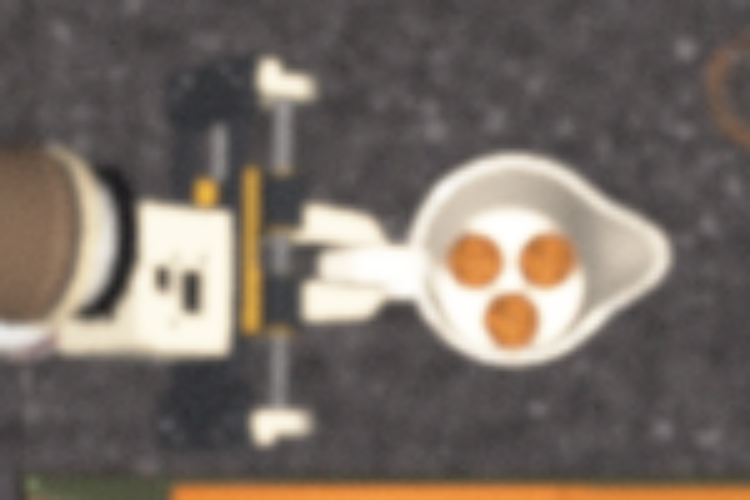

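The grip is seated on the handle: the fingers close on it at crop (350,265) and the measured width is 17 mm. Next I'll compute the lift and tip path.

```bash
cat >> h.py <<'E'
def lipoff(th):
    c,s=np.cos(th),np.sin(th); return np.array([-(.163*c+.027*s),-.163*s+.027*c])
def rows(way,hand=1):
    s=arm.observe();R0=R.from_rotvec(s["ee_rot"]);p0=s["position"]
    g0=R0.apply([0,0,.159]);o=[]
    for g,dth in way:
        Rt=R0*R.from_rotvec([0,dth,0]); T=np.array(g)-Rt.apply([0,0,.159]); d=R0.inv().apply(T-p0)*1000
        o.append("[%d,%d,%d,0,%.2f,0,%g]"%(*d.round(),dth,hand))
    print("[["+",".join(o)+"]]")
E
python3 - <<'E'
from h import *
w=[]
for i in range(1,6): w.append(((.4493,.089,.0981+.021*i),0))
g0=np.array([.4493,.089,.2031]); g1=np.r_[.453,np.array([-.225,.155])-lipoff(np.radians(60))]; print(g1)
for i in range(1,16):
    f=i/15;f=f*f*(3-2*f); w.append((g0+(g1-g0)*f,np.radians(60)*f))
rows(w)
E
```

```text
[ 0.453      -0.12011731  0.28266214]
[[[-16,0,-13,0,0.00,0,1],[-32,0,-27,0,0.00,0,1],[-48,0,-40,0,0.00,0,1],[-64,0,-54,0,0.00,0,1],[-81,0,-67,0,0.00,0,1],[-85,0,-66,0,0.01,0,1],[-98,0,-62,0,0.05,0,1],[-118,0,-55,0,0.11,0,1],[-144,1,-45,0,0.18,0,1],[-174,1,-33,0,0.27,0,1],[-207,2,-18,0,0.37,0,1],[-241,2,-1,0,0.47,0,1],[-274,2,19,0,0.58,0,1],[-307,3,39,0,0.68,0,1],[-336,3,59,0,0.78,0,1],[-362,4,79,0,0.86,0,1],[-384,4,96,0,0.94,0,1],[-400,4,109,0,1.00,0,1],[-410,4,118,0,1.03,0,1],[-413,4,122,0,1.05,0,1]]]
```

```bash
python3 -m pendant '[[[-16,0,-13,0,0,0,1],[-32,0,-27,0,0,0,1],[-48,0,-40,0,0,0,1],[-64,0,-54,0,0,0,1],[-81,0,-67,0,0,0,1],[-81,0,-67,0,0,0,1]]]'
python3 - <<'E'
from h import *
st()
im=get_image("side")[:,:,::-1]; cv2.imwrite("pics/side7c.png",cv2.resize(im[150:330,260:460],None,fx=3.5,fy=3.5))
im=get_image("top")[:,:,::-1]; cv2.imwrite("pics/top7c.png",cv2.resize(im[220:320,230:380],None,fx=5,fy=5))
E
```

```text
clock: 14.6
position: [0.4499, 0.2103, 0.3066]
ee_rot: [1.706, 1.698, -0.794]
force: [-0.2, -0.0, -3.2]
width: 0.188
t 14.6 p [0.4499 0.2103 0.3066] grasp [0.4496 0.0884 0.2045] yaz -0.2 z [-0.002 -0.766 -0.643] q [-1.43  0.8   1.07  1.93  0.12  1.16 -0.46] F [-0.2 -0.  -3.2] w 0.188
```

View pics/side7c.png

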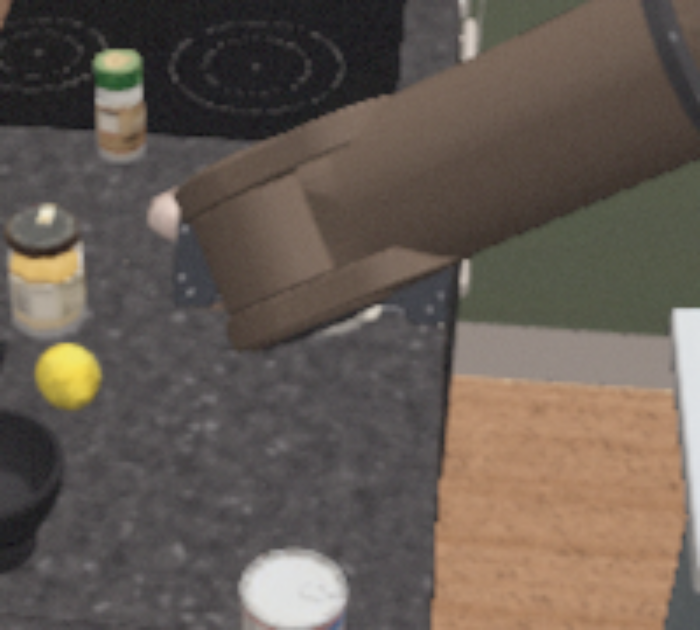

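View pics/top7c.png

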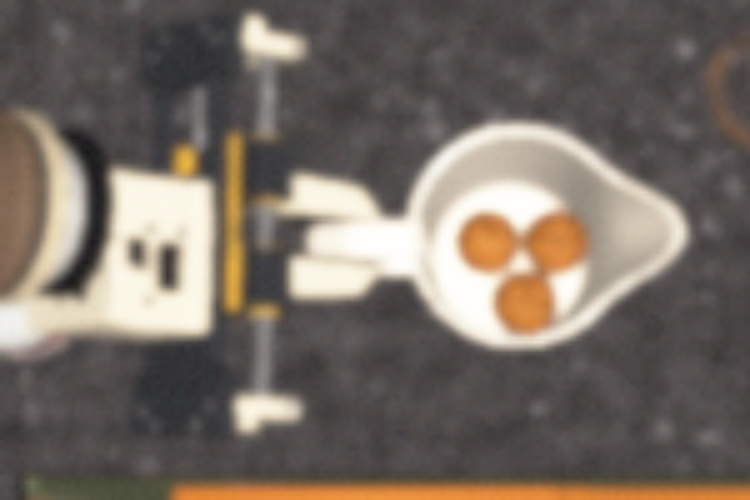

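The jug is held, level and aligned: lip at crop (687,235), walnuts inside. Next rows, to 60° tilt over the bowl.

Run:
```python
from h import *
w=[]
g0=np.array([.4496,.0884,.2045]); g1=np.r_[.453,np.array([-.225,.155])-lipoff(np.radians(60))]
for i in range(1,16):
    f=i/15;f=f*f*(3-2*f); w.append((g0+(g1-g0)*f,np.radians(60)*f))
rows(w)
```

```text
[[[-6,1,0,0,0.01,0,1],[-19,1,5,0,0.05,0,1],[-39,1,11,0,0.11,0,1],[-64,1,21,0,0.18,0,1],[-94,2,33,0,0.27,0,1],[-127,2,48,0,0.37,0,1],[-161,3,66,0,0.47,0,1],[-195,3,85,0,0.58,0,1],[-227,3,105,0,0.68,0,1],[-256,4,126,0,0.78,0,1],[-282,4,145,0,0.86,0,1],[-303,4,162,0,0.94,0,1],[-319,5,176,0,1.00,0,1],[-329,5,185,0,1.03,0,1],[-333,5,188,0,1.05,0,1]]]
```

```bash
python3 -m pendant '[[[-6,1,0,0,0.01,0,1],[-19,1,5,0,0.05,0,1],[-39,1,11,0,0.11,0,1],[-64,1,21,0,0.18,0,1],[-94,2,33,0,0.27,0,1],[-127,2,48,0,0.37,0,1],[-161,3,66,0,0.47,0,1],[-195,3,85,0,0.58,0,1],[-227,3,105,0,0.68,0,1],[-256,4,126,0,0.78,0,1],[-282,4,145,0,0.86,0,1],[-303,4,162,0,0.94,0,1],[-319,5,176,0,1.0,0,1],[-329,5,185,0,1.03,0,1],[-333,5,188,0,1.05,0,1],[-333,5,188,0,1.05,0,1]]]'
python3 - <<'E'
from h import *
st()
im=get_image("side")[:,:,::-1]; cv2.imwrite("pics/side8.png",im)
im=get_image("top")[:,:,::-1]; cv2.imwrite("pics/top8c.png",cv2.resize(im[210:330,300:500],None,fx=4,fy=4))
w=[];th0=np.radians(60)
for i in range(1,21):
    th=np.radians(60+40*i/20); f=min(1,i/14); lip=np.array([-.225,.155])*(1-f)+np.array([-.240,.1])*f
    w.append((np.r_[.454,lip-lipoff(th)],th-th0))
rows(w)
E
```

```text
clock: 16.7
position: [0.4524, -0.1481, 0.44]
ee_rot: [-2.136, -2.124, -0.187]
force: [-0.5, 0.3, -4.4]
width: 0.189
t 16.7 p [ 0.4524 -0.1481  0.44  ] grasp [ 0.4525 -0.1204  0.2834] yaz -0.3 z [ 0.001  0.174 -0.985] q [-0.55  0.25  1.02  1.9  -0.39  1.22  0.62] F [-0.5  0.3 -4.4] w 0.189
[[[-12,1,0,0,0.03,0,1],[-23,1,0,0,0.07,0,1],[-35,1,0,0,0.10,0,1],[-46,1,0,0,0.14,0,1],[-58,1,1,0,0.17,0,1],[-69,1,2,0,0.21,0,1],[-81,1,4,0,0.24,0,1],[-93,1,6,0,0.28,0,1],[-105,1,8,0,0.31,0,1],[-117,1,11,0,0.35,0,1],[-129,1,13,0,0.38,0,1],[-141,1,17,0,0.42,0,1],[-153,1,20,0,0.45,0,1],[-165,1,24,0,0.49,0,1],[-175,1,25,0,0.52,0,1],[-185,1,26,0,0.56,0,1],[-196,1,27,0,0.59,0,1],[-206,1,29,0,0.63,0,1],[-216,2,31,0,0.66,0,1],[-226,2,34,0,0.70,0,1]]]
```

View pics/top8c.png

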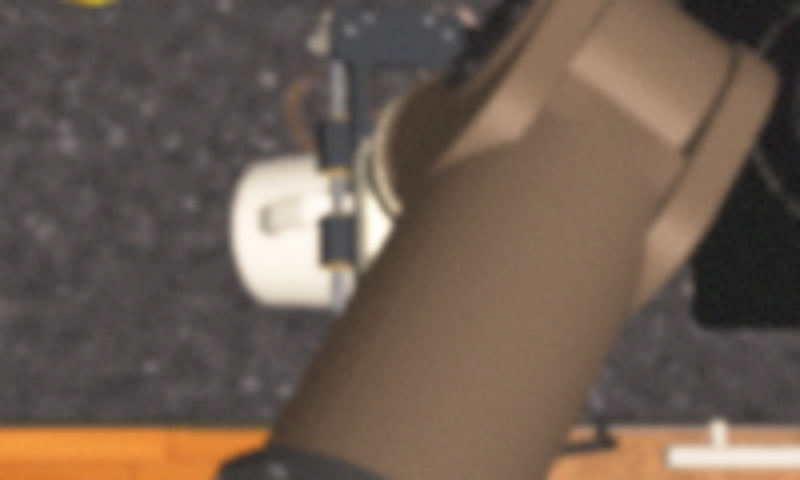

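View pics/side8.png

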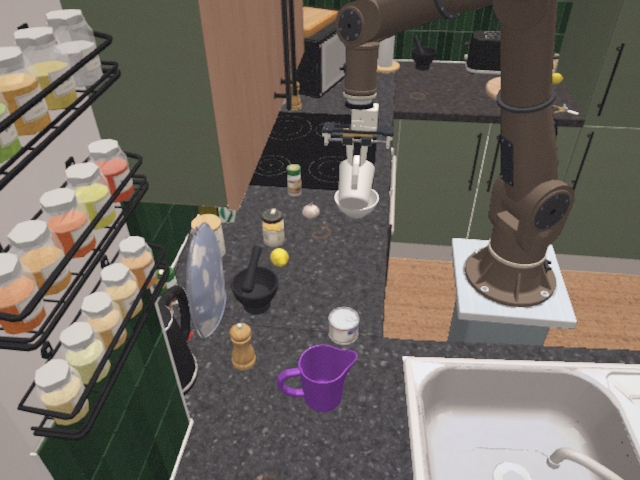

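The jug is tipped about 60° over the bowl with the lip above it (side (355,205)), and the arm is clear. Now a slow tip to 100°.

```bash
python3 -m pendant '[[[-12,1,0,0,0.03,0,1],[-23,1,0,0,0.07,0,1],[-35,1,0,0,0.1,0,1],[-46,1,0,0,0.14,0,1],[-58,1,1,0,0.17,0,1],[-69,1,2,0,0.21,0,1],[-81,1,4,0,0.24,0,1],[-93,1,6,0,0.28,0,1],[-105,1,8,0,0.31,0,1],[-117,1,11,0,0.35,0,1],[-129,1,13,0,0.38,0,1],[-141,1,17,0,0.42,0,1],[-153,1,20,0,0.45,0,1],[-165,1,24,0,0.49,0,1],[-175,1,25,0,0.52,0,1],[-185,1,26,0,0.56,0,1],[-196,1,27,0,0.59,0,1],[-206,1,29,0,0.63,0,1],[-216,2,31,0,0.66,0,1],[-226,2,34,0,0.7,0,1]]]'
python3 -m pendant '[[[0,0,0,0,0,0,1],[0,0,0,0,0,0,1],[0,0,0,0,0,0,1],[0,0,0,0,0,0,1],[0,0,0,0,0,0,1],[0,0,0,0,0,0,1],[0,0,0,0,0,0,1],[0,0,0,0,0,0,1]]]'
python3 - <<'E'
from h import *
st()
im=get_image("side")[:,:,::-1]; cv2.imwrite("pics/side9c.png",cv2.resize(im[100:260,270:470],None,fx=4,fy=3.7))
im=get_image("top")[:,:,::-1]; cv2.imwrite("pics/top9c.png",cv2.resize(im[210:330,300:500],None,fx=4,fy=4))
E
```

```text
clock: 19.3
position: [0.4545, -0.3645, 0.3671]
ee_rot: [-1.703, -1.697, -0.798]
force: [-0.4, 0.7, -3.3]
width: 0.191
clock: 20.3
position: [0.4542, -0.364, 0.3673]
ee_rot: [-1.705, -1.698, -0.797]
force: [-0.3, -0.4, -2.7]
width: 0.188
t 20.3 p [ 0.4542 -0.364   0.3673] grasp [ 0.4547 -0.242   0.2654] yaz -0.2 z [ 0.003  0.768 -0.641] q [ 0.32  0.72  0.75  1.57 -0.83  1.89  1.24] F [-0.3 -0.4 -2.7] w 0.188
```

View pics/top9c.png

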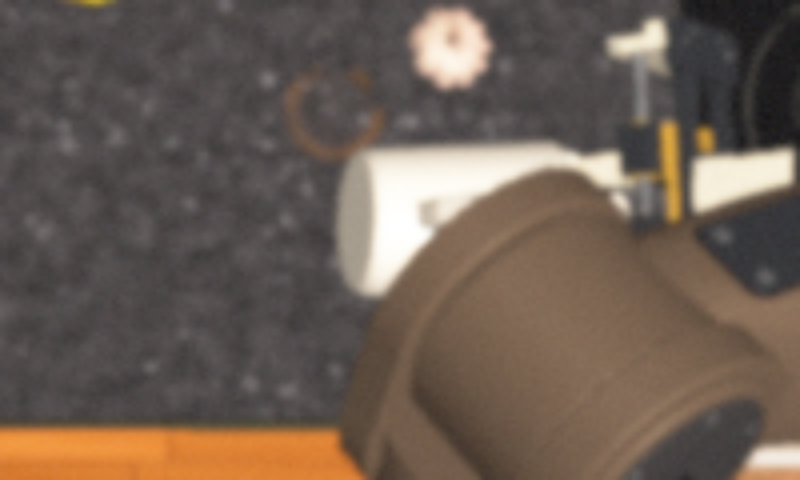

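View pics/side9c.png

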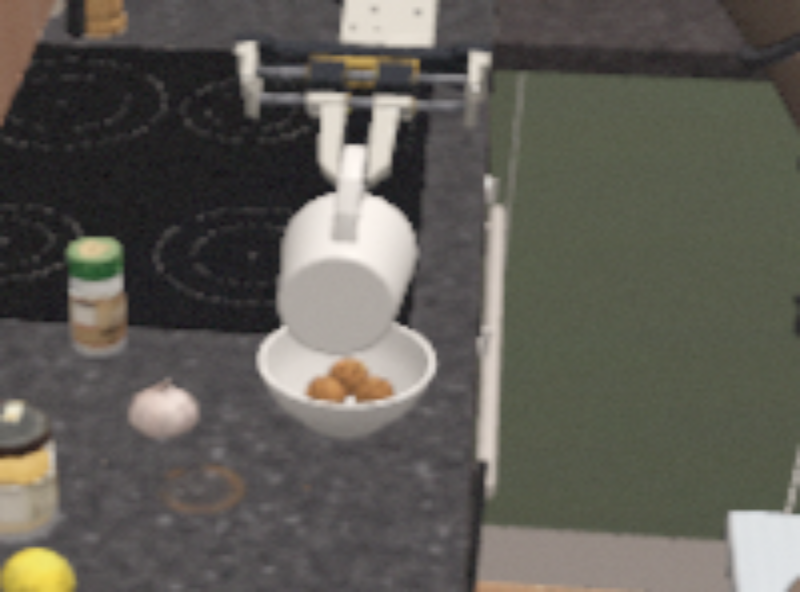

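All three walnuts are in the bowl (side crop around (350,385)). Now I'll retrace: untip and move back.

Run:
```python
from h import *
w=[];th0=np.radians(100)
for i in range(1,11):
    th=np.radians(100-40*i/10); f=i/10; lip=np.array([-.225,.165])*f+np.array([-.240,.1])*(1-f)
    w.append((np.r_[.454,lip-lipoff(th)],th-th0))
g1=w[-1][0]; g2=np.array([.450,.085,.2045])
for i in range(1,11):
    f=i/10; w.append((g1+(g2-g1)*f,np.radians(60-60*f-100)))
rows(w)
```

```text
[[[24,-1,7,0,-0.07,0,1],[48,-1,14,0,-0.14,0,1],[71,-1,23,0,-0.21,0,1],[92,-1,33,0,-0.28,0,1],[113,-1,44,0,-0.35,0,1],[133,-1,56,0,-0.42,0,1],[152,-1,69,0,-0.49,0,1],[170,-1,83,0,-0.56,0,1],[186,-1,98,0,-0.63,0,1],[201,-1,113,0,-0.70,0,1],[220,-2,146,0,-0.80,0,1],[237,-2,180,0,-0.91,0,1],[253,-3,215,0,-1.01,0,1],[268,-3,251,0,-1.12,0,1],[280,-4,288,0,-1.22,0,1],[292,-4,325,0,-1.33,0,1],[301,-5,363,0,-1.43,0,1],[309,-5,401,0,-1.54,0,1],[315,-6,439,0,-1.64,0,1],[319,-6,477,0,-1.75,0,1]]]
```

```bash
python3 -m pendant '[[[24,-1,7,0,-0.07,0,1],[48,-1,14,0,-0.14,0,1],[71,-1,23,0,-0.21,0,1],[92,-1,33,0,-0.28,0,1],[113,-1,44,0,-0.35,0,1],[133,-1,56,0,-0.42,0,1],[152,-1,69,0,-0.49,0,1],[170,-1,83,0,-0.56,0,1],[186,-1,98,0,-0.63,0,1],[201,-1,113,0,-0.7,0,1],[220,-2,146,0,-0.8,0,1],[237,-2,180,0,-0.91,0,1],[253,-3,215,0,-1.01,0,1],[268,-3,251,0,-1.12,0,1],[280,-4,288,0,-1.22,0,1],[292,-4,325,0,-1.33,0,1],[301,-5,363,0,-1.43,0,1],[309,-5,401,0,-1.54,0,1],[315,-6,439,0,-1.64,0,1],[319,-6,477,0,-1.75,0,1]]]'
python3 -m pendant '[[[0,0,0,0,0,0,1],[0,0,0,0,0,0,1]]]'
python3 - <<'E'
from h import *
st()
rel([.450,.0885,.204],slant(-90,50))
rel([.450,.0885,.100],slant(-90,50.1))
im=get_image("side")[:,:,::-1]; cv2.imwrite("pics/side10.png",im)
im=get_image("top")[:,:,::-1]; cv2.imwrite("pics/top10c.png",cv2.resize(im[210:330,270:470],None,fx=4,fy=4))
E
```

```text
clock: 22.9
position: [0.4503, 0.2082, 0.3056]
ee_rot: [1.704, 1.697, -0.799]
force: [0.5, 0.3, -3.0]
width: 0.192
clock: 23.15
position: [0.4505, 0.2061, 0.3066]
ee_rot: [1.706, 1.697, -0.797]
force: [0.0, -0.1, -2.4]
width: 0.19
t 23.15 p [0.4505 0.2061 0.3066] grasp [0.4498 0.0842 0.2046] yaz -0.3 z [-0.004 -0.767 -0.642] q [-1.41  0.77  1.03  1.93  0.15  1.16 -0.49] F [ 0.  -0.1 -2.4] w 0.19
TCP [0.45  0.21  0.306] rel mm [ 3.  -0.5 -2.9] rot [-0.004  0.002 -0.003]
TCP [0.45  0.21  0.202] rel mm [83.  -0.5 63.8] rot [-0.004 -0.    -0.003]
```

View pics/top10c.png

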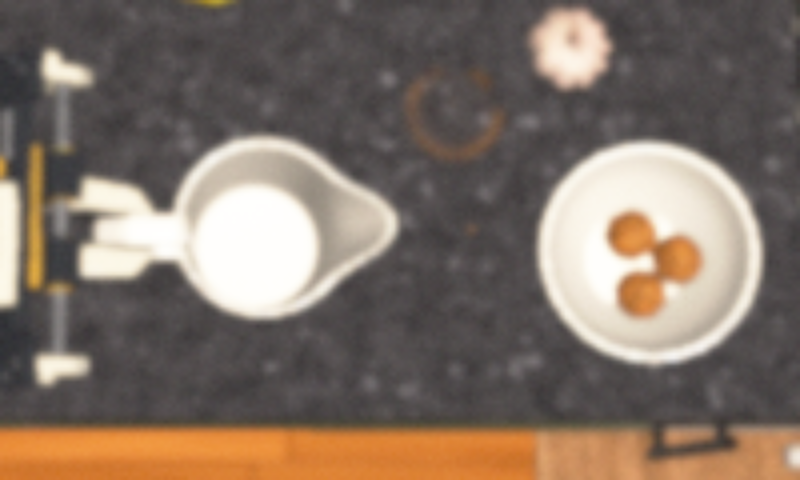

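View pics/side10.png

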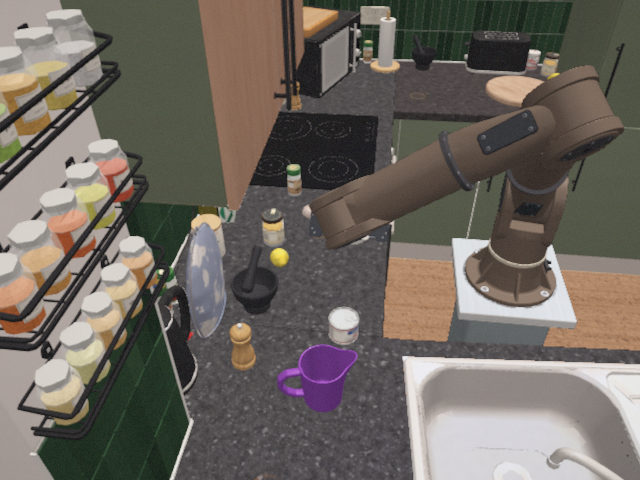

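The jug is empty and upright, and the bowl is in place with three walnuts (crop (640,262)). Lowering.

```bash
python3 -m pendant '[[[15,0,13,0,0,0,1],[31,0,26,0,0,0,1],[46,0,38,0,0,0,1],[61,0,51,0,0,0,1],[72,0,60,0,0,0,1],[77,0,64,0,0,0,1],[79,0,66,0,0,0,1],[79,0,66,0,0,0,1]]]'
python3 - <<'E'
from h import *
st()
E
```

```text
clock: 24.25
position: [0.4507, 0.2065, 0.2037]
ee_rot: [1.705, 1.697, -0.797]
force: [0.4, 0.7, -2.9]
width: 0.193
t 24.25 p [0.4507 0.2065 0.2037] grasp [0.4502 0.0845 0.1018] yaz -0.2 z [-0.003 -0.767 -0.641] q [-1.34  0.93  0.92  1.97  0.06  0.99 -0.54] F [ 0.4  0.7 -2.9] w 0.193
```

```bash
python3 -m pendant '[[[1,0,1,0,0,0,1],[2,0,2,0,0,0,1],[2.5,0,2,0,0,0,1],[2.5,0,2,0,0,0,1]]]'
python3 - <<'E'
from h import *
st()
im=get_image("side")[:,:,::-1]; cv2.imwrite("pics/side11.png",im)
E
```

```text
clock: 24.75
position: [0.4508, 0.2068, 0.2005]
ee_rot: [1.704, 1.698, -0.797]
force: [1.4, 3.3, 2.0]
width: 0.191
t 24.75 p [0.4508 0.2068 0.2005] grasp [0.4504 0.0847 0.0986] yaz -0.2 z [-0.002 -0.768 -0.641] q [-1.34  0.93  0.92  1.97  0.06  0.99 -0.54] F [1.4 3.3 2. ] w 0.191
```

Contact is felt: the vertical force went from -3 to +2 N. Now I'll release and back off along the tool axis.

```bash
python3 -m pendant '[[[0,0,0,0,0,0,0.5],[0,0,0,0,0,0,0.2],[0,0,0,0,0,0,-0.2],[0,0,0,0,0,0,-0.3],[0,0,0,0,0,0,-0.3]]]'
python3 -m pendant '[[[0,0,-15,0,0,0,-0.3],[0,0,-40,0,0,0,-0.3],[0,0,-70,0,0,0,-0.3],[0,0,-100,0,0,0,-0.3],[0,0,-120,0,0,0,-0.3],[0,0,-120,0,0,0,-0.3]]]'
python3 - <<'E'
from h import *
st()
im=get_image("side")[:,:,::-1]; cv2.imwrite("pics/side12.png",im)
im=get_image("top")[:,:,::-1]; cv2.imwrite("pics/top12.png",im)
hsv=cv2.cvtColor(np.ascontiguousarray(im),cv2.COLOR_BGR2HSV)
m=((hsv[...,1]<60)&(hsv[...,2]>130)).astype(np.uint8);m[:235]=0;m[310:]=0;m[:,:285]=0;m[:,465:]=0
for k in cv2.findContours(m,cv2.RETR_EXTERNAL,cv2.CHAIN_APPROX_NONE)[0]:
    if cv2.contourArea(k)>200: print(cv2.contourArea(k),cv2.boundingRect(k),cv2.minEnclosingCircle(k)[0])
E
```

```text
clock: 25.42
position: [0.4506, 0.2066, 0.2003]
ee_rot: [1.705, 1.697, -0.797]
force: [0.6, 0.0, 0.1]
width: 0.622
clock: 26.18
position: [0.4511, 0.3005, 0.2781]
ee_rot: [1.704, 1.7, -0.793]
force: [0.5, 0.3, 0.0]
width: 0.651
t 26.18 p [0.4511 0.3005 0.2781] grasp [0.4511 0.1786 0.176 ] yaz -0.1 z [-0.    -0.766 -0.643] q [-1.44  0.87  0.96  1.78  0.06  1.28 -0.55] F [0.5 0.3 0. ] w 0.651
1769.5 (294, 250, 72, 43) (329.5, 270.5)
2461.5 (404, 245, 57, 57) (431.8724365234375, 272.7199401855469)
```

View pics/top12.png

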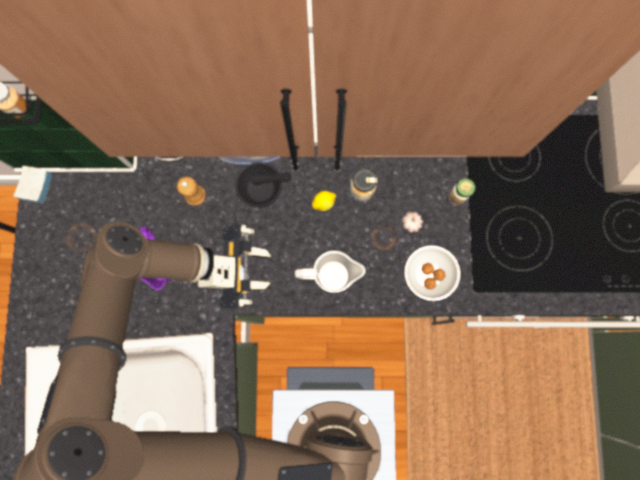

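View pics/side12.png

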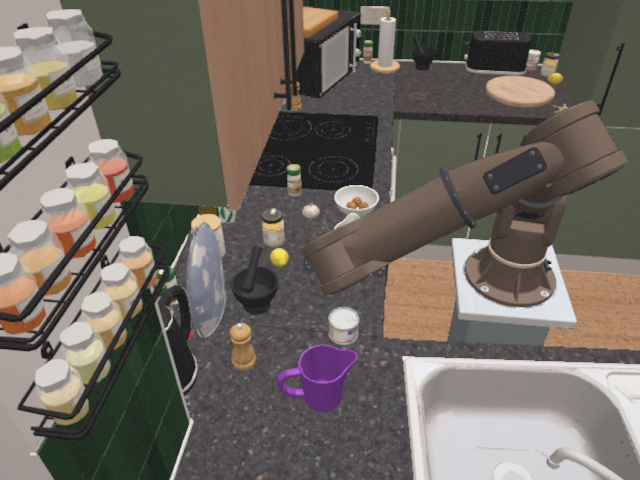

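The jug stands upright and empty at top (333,271), overall 72 px long, the same as when it was set down before. The bowl is at (432,273), unmoved, with three walnuts at (433,275). The gripper is clear at (230,272) and the bystanders are where they were. Handing in.

```bash
python3 -c "
from cell import arm
print(arm.sign_off())"
```

```text
the job is handed in; nothing more can be done
None
```

The job is done and handed in after about 26 s on the clock; hand-in gives no verdict.

**What I did:**
- Gripped the jug's handle from above and turned the jug about 116° so the spout faced the bowl. I set it down there and let go.
- Gripped the handle afresh at 50° from behind and above, then tipped the jug to about 100° with the lip commanded to about 10 cm up, over the bowl.
- Stood the empty jug back beside the bowl, let go and backed off.

**Last checks:**
- **Walnuts:** all three were in the bowl.
- **Bowl:** its centre in the image was within 0.1 px of where it started.
- **Jug:** it stood empty and upright about 26 cm from the bowl. I judged upright from the top view only, because the arm hid most of the jug in the side view.
- **Arm and surroundings:** the gripper was clear with about 0 N on the wrist. The bystanders showed no visible movement; I compared them by eye, not by measurement.

No check failed or disagreed.

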